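# Dress two dampers

## Robot

A 7-joint arm with a two-finger parallel gripper is mounted at the origin on the work surface. World frame = base frame: x ahead of the robot, y to its left, z up, the work surface at z = 0. Lengths are in m, angles in rad, forces in N, time in s.
With the tool pointing down it reaches from about 0.35 to 0.9 m from the base axis. Payload 7.2 kg.
Tool frame: the origin (TCP) lies on the centre line of the jaws, within the pads' length; the fingertips stand 14 mm ahead of it and the grasp point (between the pads) lies 5 mm behind it (r.tip_extent is the z of the fingertips in the tool frame, in m); z points along the fingers, y is the line along which they close (so a half turn about z gives the same grasp; the last joint's range is limited). The gripper opens to 85 mm and grips with 20 to 120 N. Pads are 22 mm wide; open, the fingers measure 114 mm over their backs; the gripper's body (76 mm by 85 mm) begins 54 mm behind the grasp point. The pads swing forward as they close: fully open they stand 13 mm farther back than shut.
Start: joints at [-1.37, 0.411, -0.013, 1.596, 0.006, 1.134, -0.082], TCP at [0.166, 0.603, 0.245] pointing down, gripper open.
Joint ranges: [-2.95, 2.95], [-0.29, 1.99], [-1.47, 1.44], [0.14, 2.54], [-1.03, 4.17], [0.13, 1.85], [-2.86, 2.86]. Speed limits (rad/s): [2.39, 2.39, 3.01, 3.01, 3.14, 3.14, 3.14].

## Interface

Orientations are given as a rotation vector (axis times angle).
In Python, from bench import readout, cams, ticket, r gives the robot as it stands. The module is installed in compiled form; this text tells all that it offers.
- The arm moves only by the shell command python3 -m crank 'ROWS' [OPENING] [FORCE]. ROWS is a JSON object of lists of equal length, an entry for each row: "travel": the shift along the tool's x, y, z as a fraction of full scale, a list of three; "angular": the turn, a rotation vector about the tool's x, y, z as a fraction of full scale, a list of three. A call has exactly 5 rows; each row is the pose to reach, as a shift and turn from the pose commanded when the call began, along the tool's axes at that moment; what a row does not reach only later rows make up. Full scale, the value 1, is 10 cm for a shift and 60 degrees for a turn. A row lasts 1/8 s, in which the tool goes at most 62.5 mm and 10.7 degrees, less where a joint would pass 70% of its speed; a pose out of reach is approached as far as the arm can. A call with a number of a shift or a turn outside -1 to 1 is refused whole. A call with a gripper value outside its range is refused whole. OPENING is the opening, from 0 (shut) to 1 (fully open), set as the call begins (- or left out, the last holds). The fingers move at their own pace and stop on an object; FORCE is the grip in N (left out, the last holds). Time passes only in rows, so rows that repeat a pose let the fingers close, or fill a call up. It gives the time, the measured TCP pose, the force, the opening and the grip force at its end, in the units of the state.
- readout.sense(): the state, without advancing time (a new reading comes with each control period).
- cams.grab_frame(name): name is "side" or "top" or "wrist"; returns (picture, depth): 480x640x3 uint8, red, green, blue; 480x640 float32, m along the optical axis (not along the pixel's ray), 0 where there is no reading.
- cams.calibration(name): a dict with "vfov" (degrees; the focal length in pixels is half the picture's height over the tangent of half this angle, whatever the lens; pixels are square), "cx", "cy" (the principal point, pixels), "k1" (the pictures are not rectified: a ray, as slopes to the right and down, at radius r is drawn at 1 + k1 r^2 times it, then the intrinsics apply), "R" (3x3) and "t" (3): a world point X has camera coordinates R X + t; the wrist camera has in their place "mount" (4x4, takes a point from camera to tool coordinates, whose origin is the TCP and whose axes are the flange's). Camera axes: x right, y down, z forward; pixel columns grow to the right and rows downward; lengths in m; the calibration is good to about 2 mm. A picture is of the moment at which its call begins: read the wrist's pose just before it. calibration takes no time and is no camera call.
- ticket.finish_job(): hands the job in; it is judged then, once.
The state is a dict: "time": time; "joints": joint angles; "dq": joint speeds; "effort": joint torques, N m; "tool_pos": TCP position; "ee_rot": TCP orientation; "wrist_force": force on the tool from outside, world axes, zero at the start; "moment": the same for the moment, N m; "grip_width": opening from 0.0 (shut) to 1.0 (fully open); "grasp_force": force on a finger pad.
Only numpy, scipy, OpenCV 4.12 (cv2) and the standard library are available. Lean on these libraries where they do the work, as an engineer would, in place of code of your own. Each camera call takes 0.05 s, during which the arm holds its last target. There are 200 camera calls.

## Task

Dress both car dampers that stand clamped in the bench. Over the thick rod of the front strut (square block) thread the spring seat first, then the bearing ring, then the top mount; over the thin rod of the rear damper (round block) thread the rubber buffer, then the small steel washer. Fit every piece wide side down, seated flat and fully down on what is below it, let go of everything, and leave the spanner, the can and the carton where they are.

Things in the scene. Friction and masses are not known exactly. Their poses are not given: they have to be found in the camera images.
- front_strut: Fixed. Square grey block 110 x 110 x 25 mm with four bolt heads; out of it a grey tube, 50 mm in diameter, rises to 45 mm above the bench; on its flat top (the seat of the stack) stands a steel rod 18 mm thick, 66 mm long, tapered over its last 5 mm, ending 111 mm above the bench. Origin: on the rod axis at bench level, z up. Its stack ends at 119 mm (undersides at 45, 71, 91 mm).
- rear_damper: Fixed. Round grey block 90 mm in diameter, 25 mm high; out of it a grey tube, 36 mm in diameter, rises to 45 mm above the bench; on its flat top (the seat of the stack) stands a steel rod 12 mm thick, 46 mm long, tapered over its last 5 mm, ending 91 mm above the bench. Origin: on the rod axis at bench level, z up. Its stack ends at 97 mm (undersides at 45, 79 mm).
- spring_seat: Spring seat, dark steel, about 0.25 kg: a wide flat disc 90 mm in diameter and 6 mm thick with a round hub 44 mm in diameter on it up to 26 mm, the place to grip; a bore 22 mm in diameter runs right through. Origin: centre of its underside, z up along the bore; round, so yaw is free. Starts flat on the bench, wide side down.
- bearing: Bearing: a plain bright steel ring 60 mm in diameter and 20 mm high with a through bore 22 mm in diameter, about 0.2 kg; gripped across its outside; both faces alike. Its origin is the centre of its underside, z along the bore's axis, up; it is round, so its yaw does not matter. It starts lying flat on the bench.
- top_mount: Top mount, about 0.3 kg: an aluminium flange 76 mm in diameter and 10 mm thick with three little brass studs (5 mm high, 31 mm from the axis), and on it a black rubber hub 46 mm in diameter up to 28 mm, the place to grip; a bore 22 mm in diameter runs right through. Origin: centre of its underside, z up along the bore; round, so yaw is free. Starts flat on the bench, wide side down.
- buffer: Buffer, all black rubber, stiff, about 0.08 kg: a foot 52 mm in diameter and 12 mm high, then a neck 36 mm in diameter up to 34 mm, the place to grip; a bore 16 mm in diameter runs right through. Origin: centre of its underside, z up along the bore; round, so yaw is free. Starts flat on the bench, wide side down.
- washer: Small washer, bright steel, about 0.08 kg: a disc 44 mm in diameter and 6 mm thick with a hub 26 mm in diameter up to 18 mm, the place to grip; a bore 16 mm in diameter runs right through. Origin: centre of its underside, z up along the bore; round, so yaw is free. Starts flat on the bench, wide side down.
- spanner: Loose steel spanner, 180 mm long, lying between the dampers; leave it alone. Origin at its middle, x along it.
- can: Loose closed can with a paper label, 66 mm in diameter, 100 mm high, standing at the side; leave it alone. Origin at the centre of its underside.
- carton: Loose closed cardboard carton 90 x 120 x 60 mm at the other side; leave it alone. Origin at the centre of its underside.

How it is judged:
At the end, for the whole second after the job is handed in: On the front strut, from below: spring seat, bearing, top mount; on the rear damper: buffer, washer. Each is within 5 mm of the rod's axis, within 4 mm of its seated height, within 0.08 rad of upright (washer, buffer, mount and seat wide side down; the bearing either way up) and at rest (horizontal distance between each of spring_seat, top_mount and front_strut below 0.005 m and z of spring_seat in the frame of front_strut between 0.041 and 0.049 m and angle between each of spring_seat, top_mount, buffer, washer's own z axis and vertical below 0.08 rad and linear speed of each of spring_seat, top_mount, buffer, washer below 0.02 m/s and ((horizontal distance between bearing and front_strut below 0.005 m and z of bearing in the frame of front_strut between 0.067 and 0.075 m and angle between bearing's own z axis and vertical below 0.08 rad and linear speed of bearing below 0.02 m/s) or (horizontal distance between bearing and front_strut below 0.005 m and z of bearing in the frame of front_strut between 0.087 and 0.095 m and angle between bearing's own z axis and vertical above 3.06 rad and linear speed of bearing below 0.02 m/s)) and z of top_mount in the frame of front_strut between 0.087 and 0.095 m and horizontal distance between each of buffer, washer and rear_damper below 0.005 m and z of buffer in the frame of rear_damper between 0.041 and 0.049 m and z of washer in the frame of rear_damper between 0.075 and 0.083 m); the robot touches nothing.
It fails at once if the spanner is moved by more than 30 mm (distance of spanner from where it was at the start of the episode above 0.03 m).
It fails at once if the can is moved by more than 30 mm (distance of can from where it was at the start of the episode above 0.03 m).
It fails at once if the carton is moved by more than 30 mm (distance of carton from where it was at the start of the episode above 0.03 m).
It also fails if it takes over 122 s, if anything falls off the work surface, if the arm or the gripper's body presses on something with over 40 N, if the wrist force passes 120 N, or if a joint passes its speed limit or range.

## Working session

There is one attempt and no reset: what is moved stays moved. The work goes in short steps, Python scripts to look and compute and a shell command to move; the robot and the scene stay as the last step left them, time stands still between calls to the robot, and variables do not carry over. Pictures are saved under pics/ and viewed, at most 14 in all, crops included, and the job is handed in when it is done.

```bash
mkdir -p pics
python3 - <<'E'
from bench import readout,cams,r
import cv2,numpy as np
print(readout.sense(), r.tip_extent)
for n in ("top","side"):
    p,d=cams.grab_frame(n); cv2.imwrite(f"pics/{n}0.png",p[...,::-1]); np.savez(f"{n}0.npz",p=p,d=d)
    c=cams.calibration(n); print(n,c, (d>0).mean())
print(cams.calibration("wrist"))
E
```

```text
{'time': 0.0, 'joints': array([-1.37014814,  0.41189961, -0.01271489,  1.59706843,  0.00563378,
        1.1343043 , -0.08220142]), 'dq': array([-0.00025798, -0.00098234,  0.00064872,  0.00059525, -0.00087454,
        0.00013709, -0.0010154 ]), 'effort': array([-3.54416743e-04, -6.00621414e+01,  6.81998860e-01, -2.99424201e+01,
        1.37629820e-02,  1.05504045e-02,  1.61441096e-05]), 'tool_pos': array([0.1659319 , 0.60206572, 0.24444325]), 'ee_rot': array([-4.20962257e-01, -3.11318497e+00,  2.57967302e-03]), 'wrist_force': array([ 0.11845286, -1.27839499, -0.77666093]), 'moment': array([-0.02014906,  0.02926316,  0.01578145]), 'grasp_force': 0.0, 'grip_width': 1.0014426342677905} 0.014
top {'vfov': 49.247091247649635, 'cx': 316.819491506784, 'cy': 236.6668894803165, 'k1': -0.07819462382531867, 'R': array([[-0.0023366 , -0.99979812, -0.01995637],
       [-0.99691423,  0.00389479, -0.07840183],
       [ 0.07846373,  0.0197116 , -0.99672208]]), 't': array([0.02106634, 0.57983392, 1.04554326])} 0.9958854166666666
side {'vfov': 48.192264226285964, 'cx': 325.1446664852001, 'cy': 239.42669324110247, 'k1': -0.0799635373859576, 'R': array([[ 0.97944308, -0.20164468,  0.00553893],
       [-0.10163321, -0.5170066 , -0.84992639],
       [ 0.1742468 ,  0.83189158, -0.52687233]]), 't': array([-0.55018888,  0.10725651,  1.04574393])} 0.9961067708333333
{'vfov': 63.79925537845913, 'cx': 318.19091504859216, 'cy': 235.46697836218934, 'k1': 0.0015403756807484232, 'mount': array([[ 3.96189914e-04, -9.49660719e-01, -3.13280004e-01,
         8.05010861e-02],
       [ 9.99998967e-01, -5.67085429e-05,  1.43655316e-03,
         2.49192022e-04],
       [-1.38200376e-03, -3.13280250e-01,  9.49659715e-01,
        -1.28175199e-01],
       [ 0.00000000e+00,  0.00000000e+00,  0.00000000e+00,
         1.00000000e+00]])}
```

View pics/top0.png

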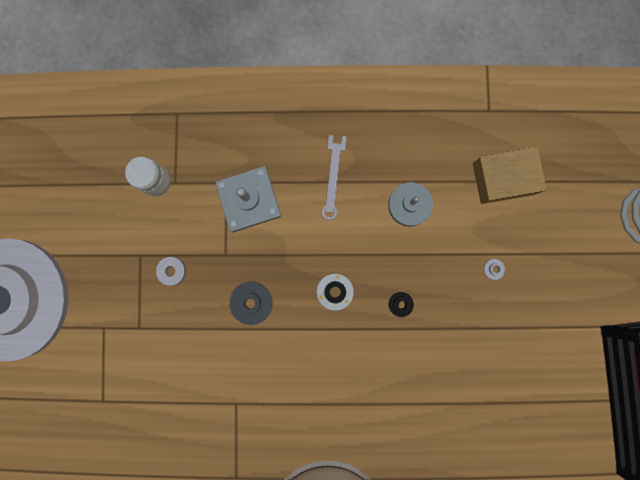

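View pics/side0.png

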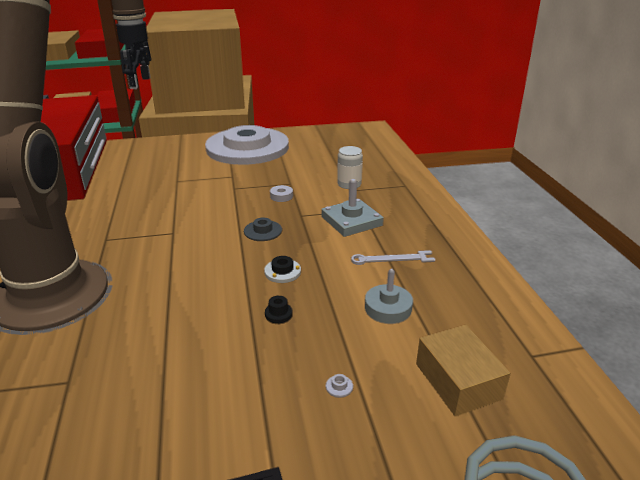

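Top view: bearing (170,271), seat (250,303), mount (335,292), buffer (401,304), washer (495,269), strut rod tip (241,192), damper rod tip (415,200). The side view shows the same pieces, all wide side down. Now measuring from both views.

```bash
cat > h.py <<'E'
import numpy as np,cv2
from scipy.spatial.transform import Rotation as Ro
from bench import readout,cams
def K(c):
    f=240/np.tan(np.radians(c["vfov"]/2)); return np.array([[f,0,c["cx"]],[0,f,c["cy"]],[0,0,1]])
def slopes(c,uv): return cv2.undistortPoints(np.asarray(uv,float).reshape(-1,1,2),K(c),np.array([c["k1"],0,0,0.]))[:,0]
def pose(c,s=None):   # camera to world R,t
    if "R" in c: return c["R"].T,-c["R"].T@c["t"]
    Rt=Ro.from_rotvec(s["ee_rot"]).as_matrix(); m=c["mount"]
    return Rt@m[:3,:3],Rt@m[:3,3]+s["tool_pos"]
def onplane(c,uv,z,s=None):
    R,t=pose(c,s); q=np.c_[slopes(c,uv),np.ones(len(np.reshape(uv,(-1,2))))]@R.T
    return t+q*((z-t[2])/q[:,2])[:,None]
def cloud(c,d,s=None):
    v,u=np.mgrid[:480,:640]; q=np.c_[slopes(c,np.c_[u.ravel(),v.ravel()]),np.ones(u.size)]
    R,t=pose(c,s); return ((q*d.reshape(-1,1))@R.T+t).reshape(480,640,3)
def circ(P):
    A=np.c_[2*P,np.ones(len(P))]; x=np.linalg.lstsq(A,(P**2).sum(1),rcond=None)[0]
    return x[:2],np.sqrt(x[2]+x[:2]@x[:2])
E
cat > m.py <<'E'
from h import *
S={"bearing":(170,271),"seat":(250,303),"mount":(335,292),"buffer":(401,304),"washer":(495,269),"strut":(243,193),"damper":(415,200)}
C={n:cams.calibration(n) for n in("top","side")}
D={n:np.load(n+"0.npz") for n in C}
X={n:cloud(C[n],D[n]["d"]) for n in C}
for k,(u,v) in S.items():
    w=X["top"][v-3:v+4,u-3:u+4].reshape(-1,3); g=w[:,:2].mean(0)
    for n in C:
        P=X[n].reshape(-1,3); P=P[np.hypot(*(P[:,:2]-g).T)<.05]; 
        zt=np.percentile(P[:,2],99.5); zb=np.percentile(P[:,2],5)
        print(k,n,"z",zt.round(4),zb.round(4),end=" ")
        for lo,hi in ((.003,.2),(zt-.005,.2),(.04,.049)):
            Q=P[(P[:,2]>lo)&(P[:,2]<hi)][:,:2].astype(np.float32)
            if len(Q)>5:
                c,rad=cv2.minEnclosingCircle(Q); print(np.round(c,4),round(rad*1e3,1),len(Q),end=" | ")
        print()
E
python3 m.py
```

```text
bearing top z 0.0229 -0.0041 [0.5097 0.3192] 47.4 644 | [0.5102 0.3231] 30.2 355 | 
bearing side z 0.0234 -0.0011 [0.5024 0.3221] 39.5 317 | [0.5113 0.3208] 32.0 167 | 
seat top z 0.0283 -0.0025 [0.4451 0.1572] 48.9 1215 | [0.4445 0.1576] 21.9 205 | 
seat side z 0.0282 0.0 [0.4464 0.1554] 46.7 656 | [0.4456 0.1559] 23.6 124 | 
mount top z 1.088 -0.0025 [ 0.4666 -0.0184] 49.8 1001 | 
mount side z 0.0302 -0.0009 [ 0.4732 -0.0209] 45.4 752 | [ 0.467 -0.019] 24.5 199 | 
buffer top z 0.0366 -0.0035 [ 0.4428 -0.1509] 48.7 536 | [ 0.4418 -0.152 ] 18.1 172 | 
buffer side z 0.036 -0.0015 [ 0.4497 -0.1547] 33.8 603 | [ 0.4423 -0.1534] 18.9 171 | 
washer top z 0.0198 -0.0033 [ 0.5128 -0.3489] 49.9 354 | [ 0.5127 -0.347 ] 12.7 76 | 
washer side z 0.0197 -0.0013 [ 0.5131 -0.3495] 49.6 497 | [ 0.5137 -0.3484] 13.6 129 | 
strut top z 0.1106 0.0213 [0.6583 0.159 ] 50.0 1818 | [0.6592 0.1618] 8.6 48 | [0.6602 0.162 ] 25.6 342 | 
strut side z 0.1113 0.0237 [0.6582 0.159 ] 50.0 890 | [0.6596 0.1595] 9.2 26 | [0.66   0.1605] 27.4 170 | 
damper top z 0.0898 -0.0012 [ 0.6466 -0.1712] 48.1 1562 | [ 0.6481 -0.1727] 5.7 28 | [ 0.6477 -0.1726] 18.7 199 | 
damper side z 0.089 -0.0002 [ 0.6463 -0.1746] 47.2 1604 | [ 0.6468 -0.1744] 5.6 25 | [ 0.6473 -0.1739] 19.8 174 |
```

Both views agree within 2 mm, and heights and radii match the text. I'll move over the seat, aligning tool y with world y.

```bash
cat > w.py <<'E'
import sys
from h import *
# wrist look: python3 w.py x y zlo zhi [png] : circle of points around (x,y) in height band
def look(x,y,bands,png=None,rad=.06):
    s=readout.sense(); p,d=cams.grab_frame("wrist"); c=cams.calibration("wrist")
    if png: cv2.imwrite("pics/"+png,p[...,::-1])
    X=cloud(c,d,s).reshape(-1,3); X=X[(d.ravel()>0)&(np.hypot(X[:,0]-x,X[:,1]-y)<rad)]
    print("tcp",s["tool_pos"].round(4),"rot",s["ee_rot"].round(3),"t",round(s["time"],2))
    for lo,hi in bands:
        Q=X[(X[:,2]>lo)&(X[:,2]<hi)]
        if len(Q)>5:
            cc,ra=cv2.minEnclosingCircle(Q[:,:2].astype(np.float32)); print((lo,hi),"z",np.median(Q[:,2]).round(4),np.round(cc,4),"r",round(ra*1e3,1),len(Q))
    return p,d,s
def go(x,y,z,yaw=0):
    "rows needed to reach the target with tool x=-world x turned by yaw"
    s=readout.sense(); R=Ro.from_rotvec(s["ee_rot"]).as_matrix()
    T=Ro.from_euler("z",yaw).as_matrix()@np.diag([-1,1,-1.])
    print("travel",(R.T@(np.array([x,y,z])-s["tool_pos"])*10).round(3),"angular",(Ro.from_matrix(R.T@T).as_rotvec()/np.radians(60)).round(3),"t",round(s["time"],2),"F",s["wrist_force"].round(1))
E
python3 -m crank '{"travel":[[-0.3,-0.3,0],[-0.7,-0.65,0],[-1,-0.92,0],[-1,-0.92,0],[-1,-0.92,0]],"angular":[[0,0,-0.12],[0,0,-0.24],[0,0,-0.257],[0,0,-0.257],[0,0,-0.257]]}' 1
for i in 1; do :; done
python3 -m crank '{"travel":[[-0.25,-0.4,0],[-0.5,-0.8,0],[-0.6,-1,0],[-0.6,-1,0],[-0.6,-1,0]],"angular":[[0,0,0],[0,0,0],[0,0,0],[0,0,0],[0,0,0]]}'
python3 -m crank '{"travel":[[-0.25,-0.4,0],[-0.5,-0.8,0],[-0.6,-1,0],[-0.6,-1,0],[-0.6,-1,0]],"angular":[[0,0,0],[0,0,0],[0,0,0],[0,0,0],[0,0,0]]}'
python3 -m crank '{"travel":[[-0.25,-0.4,0],[-0.5,-0.8,0],[-0.6,-1,0],[-0.6,-1,0],[-0.6,-1,0]],"angular":[[0,0,0],[0,0,0],[0,0,0],[0,0,0],[0,0,0]]}'
python3 -c "
from w import *
look(.445,.157,[(.003,.011),(.02,.035)],'w1.png'); go(.445,.157,.1)"
```

```text
time: 0.72
tool_pos: [0.2375, 0.4878, 0.2453]
ee_rot: [0.001, -3.141, -0.001]
wrist_force: [-0.5, 0.7, -0.2]
grip_width: 1.003
grasp_force: 0.0
time: 1.35
tool_pos: [0.2969, 0.389, 0.2453]
ee_rot: [0.004, -3.141, -0.001]
wrist_force: [0.3, 0.4, -0.3]
grip_width: 1.0
grasp_force: 0.0
time: 1.98
tool_pos: [0.3573, 0.2892, 0.2453]
ee_rot: [0.004, -3.141, -0.001]
wrist_force: [0.7, 1.0, -0.7]
grip_width: 1.002
grasp_force: 0.0
time: 2.6
tool_pos: [0.4175, 0.1892, 0.2452]
ee_rot: [0.004, -3.141, -0.001]
wrist_force: [0.4, -0.6, -0.1]
grip_width: 1.003
grasp_force: 0.0
tcp [0.4175 0.1892 0.2452] rot [ 4.000e-03 -3.141e+00 -1.000e-03] t 2.6
(0.003, 0.011) z 0.0057 [0.4447 0.1591] r 44.9 4415
(0.02, 0.035) z 0.0255 [0.4448 0.1592] r 22.2 1253
travel [-0.275 -0.323  1.452] angular [ 0.    -0.     0.003] t 2.65 F [-0.2 -0.1 -0.4]
```

View pics/w1.png

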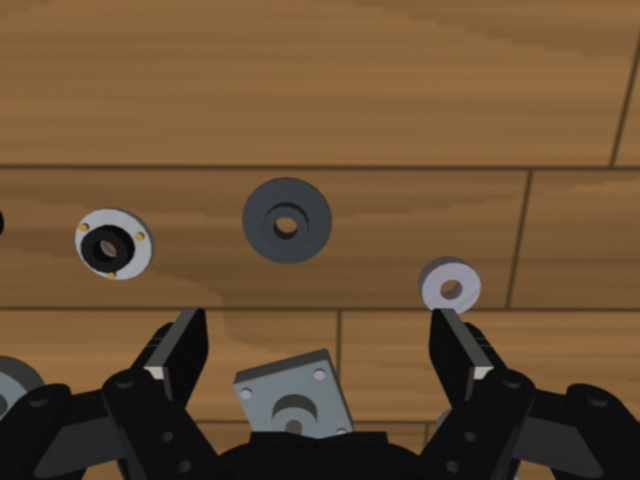

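Wrist view: seat at pixel (287,222), mount (113,245), bearing (450,287), strut at the bottom (293,415). The wrist depth gives exact radii, so I'll go down on the seat.

```bash
python3 -m crank '{"travel":[[-0.15,-0.15,0.3],[-0.275,-0.3,0.6],[-0.275,-0.3,0.95],[-0.275,-0.3,0.95],[-0.275,-0.3,0.95]],"angular":[[0,0,0],[0,0,0],[0,0,0],[0,0,0],[0,0,0]]}' >/dev/null
python3 -c "
from w import *
look(.445,.159,[(.003,.011),(.02,.035)],'w2.png'); go(.445,.159,.024)"
python3 -m crank '{"travel":[[0,0,0.25],[0,0,0.5],[0,0,0.75],[0,0,0.95],[0,0,0.95]],"angular":[[0,0,0],[0,0,0],[0,0,0],[0,0,0],[0,0,0]]}' >/dev/null
python3 -c "
from w import *
go(.4448,.159,.024)"
```

```text
tcp [0.4458 0.1585 0.1512] rot [-3.000e-03  3.141e+00  1.000e-03] t 3.27
(0.003, 0.011) z 0.0057 [0.4447 0.159 ] r 45.1 7923
(0.02, 0.035) z 0.0255 [0.4443 0.1586] r 22.0 2326
travel [0.013 0.004 1.276] angular [0.001 0.001 0.002] t 3.33 F [ 0.2 -0.3 -0.5]
travel [0.007 0.012 0.315] angular [ 0.    -0.     0.001] t 3.95 F [-0.   0.2  0.8]
```

```bash
python3 -m crank '{"travel":[[0.01,0,0.1],[0.01,0.01,0.2],[0.01,0.01,0.315],[0.01,0.01,0.315],[0.01,0.01,0.315]],"angular":[[0,0,0],[0,0,0],[0,0,0],[0,0,0],[0,0,0]]}' 1
python3 -m crank '{"travel":[[0,0,0],[0,0,0],[0,0,0],[0,0,0],[0,0,0]],"angular":[[0,0,0],[0,0,0],[0,0,0],[0,0,0],[0,0,0]]}' 0 60
python3 -c "
from w import *
look(.445,.159,[(.003,.011),(.02,.035)],'w3.png'); go(.445,.159,.024)"
```

```text
time: 4.58
tool_pos: [0.4446, 0.1583, 0.0237]
ee_rot: [0.0, -3.141, 0.0]
wrist_force: [0.5, 0.3, -0.3]
grip_width: 1.001
grasp_force: 0.0
time: 5.2
tool_pos: [0.4447, 0.1584, 0.0244]
ee_rot: [-0.001, 3.141, 0.0]
wrist_force: [-1.1, -0.9, 6.8]
grip_width: 0.484
grasp_force: 60.5
tcp [0.4447 0.1584 0.0244] rot [-1.000e-03  3.141e+00  0.000e+00] t 5.2
(0.003, 0.011) z 0.0057 [0.4444 0.1593] r 45.3 16238
(0.02, 0.035) z 0.0256 [0.438  0.1589] r 34.5 9315
travel [-0.002  0.006  0.004] angular [0. 0. 0.] t 5.25 F [-2.1 -0.8  7.2]
```

View pics/w3.png

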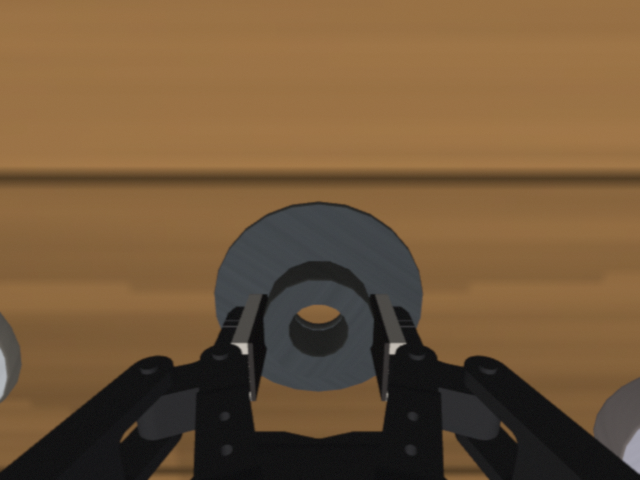

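Seat held centrally, bore at (318,328), disc measured at TCP (-0.3, +0.9) mm. Lifting and going past the strut to measure its rod.

```bash
python3 -m crank '{"travel":[[0,0,-0.2],[0,0,-0.5],[0,0,-0.8],[0,0,-1],[0,0,-1]],"angular":[[0,0,0],[0,0,0],[0,0,0],[0,0,0],[0,0,0]]}' >/dev/null
python3 -m crank '{"travel":[[-0.2,0,-0.25],[-0.5,0,-0.5],[-0.8,0.02,-0.75],[-1,0.02,-0.75],[-1,0.02,-0.75]],"angular":[[0,0,0],[0,0,0],[0,0,0],[0,0,0],[0,0,0]]}' >/dev/null
python3 -m crank '{"travel":[[-0.2,0,0],[-0.5,0,0],[-0.8,0,0],[-1,0,0],[-1,0,0]],"angular":[[0,0,0],[0,0,0],[0,0,0],[0,0,0],[0,0,0]]}' 
python3 -m crank '{"travel":[[-0.2,0,0],[-0.5,0,0],[-0.8,0,0],[-0.8,0,0],[-0.8,0,0]],"angular":[[0,0,0],[0,0,0],[0,0,0],[0,0,0],[0,0,0]]}' >/dev/null
python3 -c "
from w import *
p,d,s=look(.66,.161,[(.02,.03),(.04,.049),(.055,.1),(.1075,.13)],'w4.png',.05); go(.66,.161,.2)
print('held');look(s['tool_pos'][0],s['tool_pos'][1],[(.17,.186)])"
```

```text
time: 7.12
tool_pos: [0.644, 0.1601, 0.1967]
ee_rot: [-0.0, -3.139, 0.002]
wrist_force: [-0.4, -0.1, -3.1]
grip_width: 0.482
grasp_force: 62.3
tcp [0.7229 0.1607 0.1978] rot [ 1.000e-03 -3.139e+00  0.000e+00] t 7.75
(0.02, 0.03) z 0.0246 [0.66  0.161] r 50.1 10174
(0.04, 0.049) z 0.0446 [0.6599 0.1643] r 25.0 3129
(0.055, 0.1) z 0.084 [0.6549 0.163 ] r 7.4 46
(0.1075, 0.13) z 0.11 [0.6601 0.1645] r 8.2 555
travel [ 0.63   0.002 -0.017] angular [ 0.    -0.002  0.001] t 7.8 F [-0.9  0.1 -2.9]
held
tcp [0.723  0.1608 0.1982] rot [ 1.00e-03 -3.14e+00 -0.00e+00] t 7.8
(0.17, 0.186) z 0.1793 [0.7227 0.1614] r 45.2 16662
```

View pics/w4.png

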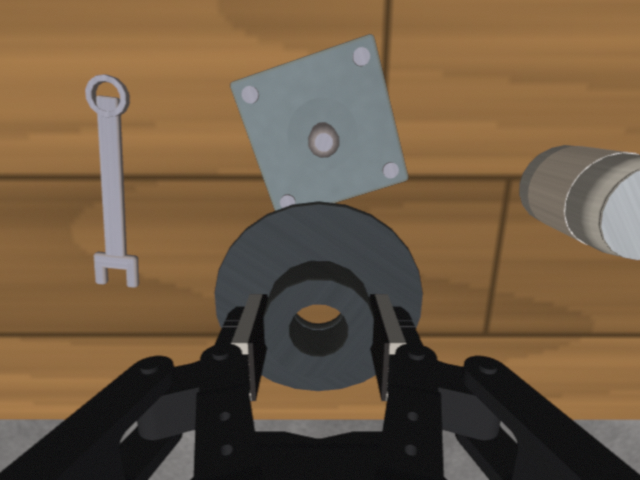

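Rod at pixel (323,140), measured (0.6600, 0.1644); held seat sits at TCP +0.6 mm in y. The strut's target TCP is (0.6603, 0.1638).

```bash
python3 -m crank '{"travel":[[0.2,0,0],[0.5,0.03,0],[0.627,0.03,0],[0.627,0.03,0],[0.627,0.03,0]],"angular":[[0,0,0],[0,0,0],[0,0,0],[0,0,0],[0,0,0]]}' >/dev/null
python3 -c "
from w import *
go(.6603,.1638,.0694)"
```

```text
travel [0.025 0.005 1.298] angular [0.    0.001 0.   ] t 8.47 F [-0.2  0.5 -2.7]
```

```bash
python3 -m crank '{"travel":[[0.025,0.005,0.1],[0.025,0.005,0.3],[0.025,0.005,0.5],[0.025,0.005,0.55],[0.025,0.005,0.55]],"angular":[[0,0,0],[0,0,0],[0,0,0],[0,0,0],[0,0,0]]}' >/dev/null
python3 -c "
from w import *
go(.6603,.1638,.0694)"
```

```text
travel [-0.012  0.     0.736] angular [-0.    -0.001  0.   ] t 9.1 F [ 1.4  0.4 -2.3]
```

```bash
python3 -m crank '{"travel":[[-0.01,0,0.1],[-0.01,0,0.2],[-0.01,0,0.3],[-0.01,0,0.35],[-0.01,0,0.35]],"angular":[[0,0,0],[0,0,0],[0,0,0],[0,0,0],[0,0,0]]}' 
python3 -c "
from w import *
go(.6603,.1638,.0694)"
```

```text
time: 9.72
tool_pos: [0.6601, 0.1639, 0.1082]
ee_rot: [0.001, -3.141, 0.0]
wrist_force: [0.3, -0.5, -2.5]
grip_width: 0.482
grasp_force: 62.3
travel [-0.002 -0.001  0.388] angular [-0.    -0.001  0.   ] t 9.72 F [ 0.3 -0.5 -2.5]
```

```bash
python3 -m crank '{"travel":[[0,0,0.1],[0,0,0.25],[0,0,0.33],[0,0,0.38],[0,0,0.38]],"angular":[[0,0,0],[0,0,0],[0,0,0],[0,0,0],[0,0,0]]}' 
python3 -m crank '{"travel":[[0,0,0],[0,0,0],[0,0,0],[0,0,0],[0,0,0]],"angular":[[0,0,0],[0,0,0],[0,0,0],[0,0,0],[0,0,0]]}' 1
python3 -c "
from w import *
look(.66,.164,[(.04,.049),(.047,.055),(.065,.078),(.1075,.113)],None,.05);go(.6603,.1638,.0694)"
```

```text
time: 10.35
tool_pos: [0.6604, 0.1639, 0.0705]
ee_rot: [0.0, -3.141, 0.0]
wrist_force: [0.2, 0.4, -2.0]
grip_width: 0.479
grasp_force: 62.3
time: 10.98
tool_pos: [0.6604, 0.164, 0.0709]
ee_rot: [-0.001, 3.141, 0.0]
wrist_force: [-0.1, 0.9, -0.3]
grip_width: 1.002
grasp_force: 0.0
tcp [0.6604 0.164  0.0709] rot [-1.000e-03  3.141e+00  0.000e+00] t 10.97
(0.04, 0.049) z 0.0484 [0.6595 0.1644] r 45.1 330
(0.047, 0.055) z 0.0507 [0.6601 0.1644] r 45.2 19432
(0.065, 0.078) z 0.0707 [0.6496 0.164 ] r 48.9 7363
(0.1075, 0.113) z 0.1099 [0.6487 0.164 ] r 48.6 2204
travel [ 0.001 -0.002  0.014] angular [0. 0. 0.] t 11.03 F [ 0.2  0.4 -0.9]
```

Seat is down and centred (disc top 50.7 mm). Next the bearing.

```bash
python3 -m crank '{"travel":[[0,0,-0.2],[0,0,-0.5],[0,0,-0.8],[0,0,-0.9],[0,0,-0.9]],"angular":[[0,0,0],[0,0,0],[0,0,0],[0,0,0],[0,0,0]]}' 1 >/dev/null
python3 -m crank '{"travel":[[0.3,0.3,0],[0.6,0.6,0],[0.75,0.8,0],[0.75,0.8,0],[0.75,0.8,0]],"angular":[[0,0,0],[0,0,0],[0,0,0],[0,0,0],[0,0,0]]}' >/dev/null
python3 -m crank '{"travel":[[0.3,0.3,0],[0.6,0.6,0],[0.75,0.8,0],[0.75,0.8,0],[0.75,0.8,0]],"angular":[[0,0,0],[0,0,0],[0,0,0],[0,0,0],[0,0,0]]}' >/dev/null
python3 -c "
from w import *
look(.51,.323,[(.015,.024)],None,.045);go(.51,.323,.024)"
```

```text
tcp [0.5117 0.322  0.1606] rot [ 3.000e-03  3.141e+00 -2.000e-03] t 12.9
(0.015, 0.024) z 0.0196 [0.5108 0.325 ] r 29.9 4394
travel [0.019 0.013 1.366] angular [-0.001  0.001 -0.002] t 12.95 F [ 0.9  0.5 -0.2]
```

```bash
python3 -m crank '{"travel":[[0,0.02,0.2],[0.007,0.023,0.5],[0.007,0.023,0.8],[0.007,0.023,0.9],[0.007,0.023,0.9]],"angular":[[0,0,0],[0,0,0],[0,0,0],[0,0,0],[0,0,0]]}' >/dev/null
python3 -m crank '{"travel":[[0,0,0.2],[0,0,0.4],[0,0,0.48],[0,0,0.48],[0,0,0.48]],"angular":[[0,0,0],[0,0,0],[0,0,0],[0,0,0],[0,0,0]]}' |head -2
python3 -m crank '{"travel":[[0,0,0],[0,0,0],[0,0,0],[0,0,0],[0,0,0]],"angular":[[0,0,0],[0,0,0],[0,0,0],[0,0,0],[0,0,0]]}' 0 60
python3 -m crank '{"travel":[[0,0,-0.2],[0,0,-0.5],[0,0,-0.8],[0,0,-1],[0,0,-1]],"angular":[[0,0,0],[0,0,0],[0,0,0],[0,0,0],[0,0,0]]}' >/dev/null
python3 -m crank '{"travel":[[0,0,-0.2],[0,0,-0.5],[0,0,-0.6],[0,0,-0.6],[0,0,-0.6]],"angular":[[0,0,0],[0,0,0],[0,0,0],[0,0,0],[0,0,0]]}'
python3 -c "
from w import *
p,d,s=look(.51,.323,[(.17,.183)],'w5.png',.045);go(.6603,.1638,.18)"
```

```text
time: 14.2
tool_pos: [0.51, 0.3264, 0.0234]
time: 14.82
tool_pos: [0.51, 0.3261, 0.0243]
ee_rot: [0.001, 3.141, 0.001]
wrist_force: [-3.3, -2.2, 11.4]
grip_width: 0.66
grasp_force: 61.1
time: 16.08
tool_pos: [0.5089, 0.3258, 0.1814]
ee_rot: [0.001, -3.14, 0.002]
wrist_force: [0.1, -0.4, -2.8]
grip_width: 0.654
grasp_force: 64.5
tcp [0.5089 0.3258 0.1814] rot [ 1.00e-03 -3.14e+00  2.00e-03] t 16.07
(0.17, 0.183) z 0.1765 [0.5021 0.3261] r 41.2 15177
travel [-1.513 -1.621  0.013] angular [-0.001 -0.002  0.   ] t 16.12 F [-0.2  0.3 -2.6]
```

View pics/w5.png

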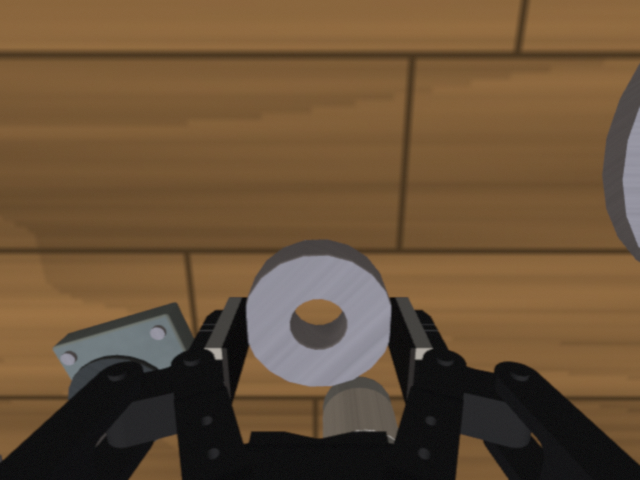

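Bearing held, bore at (318,324). I'll add a bore-centre helper from the top-face mask's hole.

```bash
cat >> w.py <<'E'
def bore(lo,hi):
    "centre and radius (mm) of the hole in the held top face seen by the wrist, relative to the TCP"
    s=readout.sense(); p,d=cams.grab_frame("wrist"); c=cams.calibration("wrist"); X=cloud(c,d,s); Z=X[...,2]-s["tool_pos"][2]
    m=((Z>lo)&(Z<hi)&(d>0)).astype(np.uint8)
    cs,h=cv2.findContours(m,cv2.RETR_CCOMP,cv2.CHAIN_APPROX_NONE); zt=np.median(X[...,2][m>0])
    for k,q in enumerate(cs):
        if h[0,k,3]>=0 and cv2.contourArea(q)>500:
            P=onplane(c,q.reshape(-1,2),zt,s)[:,:2]-s["tool_pos"][:2]; cc,ra=circ(P); print("bore",cc.round(4),"r",round(ra*1e3,1),"top z rel",round(zt-s["tool_pos"][2],4))
E
python3 -c "
from w import *
bore(-.011,.002)"
python3 -m crank '{"travel":[[-0.3,-0.3,0],[-0.6,-0.6,0],[-0.75,-0.81,0],[-0.75,-0.81,0],[-0.75,-0.81,0]],"angular":[[0,0,0],[0,0,0],[0,0,0],[0,0,0],[0,0,0]]}' >/dev/null
python3 -m crank '{"travel":[[-0.3,-0.3,0],[-0.6,-0.6,0],[-0.75,-0.81,0],[-0.75,-0.81,0],[-0.75,-0.81,0]],"angular":[[0,0,0],[0,0,0],[0,0,0],[0,0,0],[0,0,0]]}' >/dev/null
python3 -c "
from w import *
bore(-.011,.002); go(.6603,.1638,.18)"
```

```text
bore [-0.0018  0.0006] r 9.9 top z rel -0.0048
bore [-0.0017  0.0006] r 10.0 top z rel -0.0049
travel [-0.017 -0.029  0.025] angular [ 0.001 -0.001  0.003] t 17.48 F [ 0.5  0.6 -2.2]
```

```bash
python3 -c "
from w import *
bore(-.0065,-.002)"
python3 -m crank '{"travel":[[-0.01,-0.01,0],[-0.017,-0.029,0.1],[-0.017,-0.029,0.2],[-0.017,-0.029,0.2],[-0.017,-0.029,0.2]],"angular":[[0,0,0],[0,0,0],[0,0,0],[0,0,0],[0,0,0]]}' >/dev/null
python3 -c "
from w import *
bore(-.0065,-.002); go(.66,.1638,.0954)"
```

```text
bore [-0.0003  0.0007] r 11.0 top z rel -0.0048
bore [-0.0003  0.0006] r 11.0 top z rel -0.0048
travel [0.016 0.024 0.675] angular [0. 0. 0.] t 18.2 F [ 0.4  0.2 -2.2]
```

```bash
python3 -m crank '{"travel":[[0.013,0.024,0],[0.013,0.024,0.1],[0.013,0.024,0.2],[0.013,0.024,0.2],[0.013,0.024,0.2]],"angular":[[0,0,0],[0,0,0],[0,0,0],[0,0,0],[0,0,0]]}' >/dev/null
python3 -c "
from w import *
go(.6603,.1638,.0958)"
```

```text
travel [-0.002  0.001  0.468] angular [-0. -0.  0.] t 18.82 F [ 0.8  0.8 -2.7]
```

```bash
python3 -m crank '{"travel":[[0,0,0.1],[0,0,0.25],[0,0,0.35],[0,0,0.45],[0,0,0.46]],"angular":[[0,0,0],[0,0,0],[0,0,0],[0,0,0],[0,0,0]]}' 
python3 -m crank '{"travel":[[0,0,0],[0,0,0],[0,0,0],[0,0,0],[0,0,0]],"angular":[[0,0,0],[0,0,0],[0,0,0],[0,0,0],[0,0,0]]}' 1 >/dev/null
python3 -m crank '{"travel":[[0,0,-0.2],[0,0,-0.5],[0,0,-0.7],[0,0,-0.7],[0,0,-0.7]],"angular":[[0,0,0],[0,0,0],[0,0,0],[0,0,0],[0,0,0]]}' 
python3 -c "
from w import *
look(.66,.164,[(.087,.095),(.107,.115)],'w6.png',.033);go(.4665,-.019,.166)"
```

```text
time: 19.45
tool_pos: [0.6598, 0.1636, 0.0959]
ee_rot: [0.001, -3.141, 0.001]
wrist_force: [0.1, 0.2, -2.0]
grip_width: 0.666
grasp_force: 64.5
time: 20.7
tool_pos: [0.6596, 0.1638, 0.1662]
ee_rot: [0.001, -3.141, 0.0]
wrist_force: [0.1, 0.4, -0.0]
grip_width: 1.0
grasp_force: 0.0
tcp [0.6596 0.1638 0.1662] rot [ 1.000e-03 -3.141e+00  0.000e+00] t 20.7
(0.087, 0.095) z 0.0907 [0.6604 0.1645] r 30.1 6842
(0.107, 0.115) z 0.1099 [0.6602 0.1642] r 8.0 626
travel [ 1.930e+00 -1.826e+00  1.000e-03] angular [-0.    -0.002  0.   ] t 20.75 F [-0.3 -0.2 -0. ]
```

Bearing is seated (top 90.7 mm, centred). Next the mount.

```bash
python3 -m crank '{"travel":[[0.3,-0.3,0],[0.6,-0.6,0],[0.95,-0.92,0],[0.95,-0.92,0],[0.95,-0.92,0]],"angular":[[0,0,0],[0,0,0],[0,0,0],[0,0,0],[0,0,0]]}' >/dev/null
python3 -m crank '{"travel":[[0.3,-0.3,0],[0.6,-0.6,0],[0.95,-0.9,0],[0.95,-0.9,0],[0.95,-0.9,0]],"angular":[[0,0,0],[0,0,0],[0,0,0],[0,0,0],[0,0,0]]}' >/dev/null
python3 -c "
from w import *
p,d,s=look(.4665,-.018,[(.007,.012),(.025,.031)],'w7.png',.045);go(.4665,-.018,.035)
c=cams.calibration('wrist');X=cloud(c,d,s)
h=cv2.cvtColor(p,cv2.COLOR_RGB2HSV);m=cv2.inRange(h,(15,110,100),(32,255,255))
m[np.hypot(X[...,0]-.4665,X[...,1]+.018)>.038]=0
n,l,st,ce=cv2.connectedComponentsWithStats(m)
for k in range(1,n):
    if st[k,4]>15:
        q=onplane(c,ce[k],.015,s)[0]; print(ce[k].round(),st[k,4],q.round(4),np.degrees(np.arctan2(q[1]+.018,q[0]-.4665)).round())
"
```

```text
tcp [ 0.4714 -0.0173  0.1669] rot [-2.000e-03  3.141e+00  0.000e+00] t 22.0
(0.007, 0.012) z 0.0096 [ 0.4677 -0.0155] r 38.0 3932
(0.025, 0.031) z 0.0276 [ 0.4677 -0.0154] r 23.1 2297
travel [ 0.051 -0.009  1.318] angular [0.    0.001 0.002] t 22.05 F [0.2 0.1 0.3]
[290. 176.] 239 [ 0.4382 -0.0372  0.015 ] -146.0
[288. 189.] 82 [ 0.4474 -0.0391  0.015 ] -132.0
[359. 201.] 81 [0.4566 0.0133 0.015 ] 107.0
[320. 215.] 362 [ 0.4671 -0.0156  0.015 ] 75.0
[313. 253.] 74 [ 0.4977 -0.0209  0.015 ] -5.0
```

View pics/w7.png

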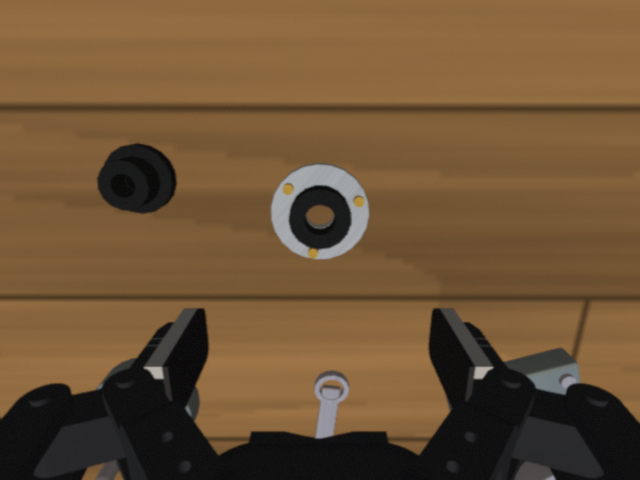

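Mount at pixel (320,215), studs at (288,189), (359,201) and (313,253), i.e. -131°, 111° and -10°. Turning the tool by -10° puts the finger line 30° off the studs.

```bash
python3 -m crank '{"travel":[[0.034,0.012,0.2],[0.034,0.012,0.5],[0.034,0.012,0.8],[0.034,0.012,0.8],[0.034,0.012,0.8]],"angular":[[0,0,0.08],[0,0,0.167],[0,0,0.167],[0,0,0.167],[0,0,0.167]]}' >/dev/null
python3 -c "
from w import *
go(.468,-.0161,.035,-.1745)"
```

```text
travel [-0.002  0.007  0.523] angular [-0.     0.     0.001] t 22.68 F [ 0.6  0.4 -0.3]
```

```bash
python3 -m crank '{"travel":[[0,0.007,0.2],[0,0.007,0.4],[0,0.007,0.52],[0,0.007,0.52],[0,0.007,0.52]],"angular":[[0,0,0],[0,0,0],[0,0,0],[0,0,0],[0,0,0]]}' |head -2
python3 -m crank '{"travel":[[0,0,0],[0,0,0],[0,0,0],[0,0,0],[0,0,0]],"angular":[[0,0,0],[0,0,0],[0,0,0],[0,0,0],[0,0,0]]}' 0 60
python3 -m crank '{"travel":[[0,0,-0.2],[0,0,-0.5],[0,0,-0.8],[0,0,-1],[0,0,-1]],"angular":[[0,0,0],[0,0,0],[0,0,0],[0,0,0],[0,0,0]]}' >/dev/null
python3 -m crank '{"travel":[[0,0,-0.2],[0,0,-0.5],[0,0,-0.6],[0,0,-0.6],[0,0,-0.6]],"angular":[[0,0,-0.08],[0,0,-0.167],[0,0,-0.167],[0,0,-0.167],[0,0,-0.167]]}'
python3 -c "
from w import *
bore(-.0095,-.004); bore(-.0085,-.003);go(.6603,.1638,.194)
look(.468,-.0161,[(.163,.175),(.183,.19)],'w8.png',.045)"
```

```text
time: 23.3
tool_pos: [0.4675, -0.0164, 0.0355]
time: 23.92
tool_pos: [0.4671, -0.0163, 0.0358]
ee_rot: [0.273, 3.129, 0.001]
wrist_force: [-3.6, -0.5, 13.4]
grip_width: 0.496
grasp_force: 58.8
time: 25.18
tool_pos: [0.4661, -0.0164, 0.1935]
ee_rot: [-0.001, -3.14, 0.0]
wrist_force: [-0.4, -0.1, -2.9]
grip_width: 0.491
grasp_force: 61.7
bore [-0.0003  0.0007] r 11.2 top z rel -0.0083
bore [0.0001 0.0008] r 12.3 top z rel -0.008
travel [-1.94   1.802 -0.007] angular [-0.    -0.002 -0.   ] t 25.27 F [ 0.5  0.2 -3. ]
tcp [ 0.4662 -0.0164  0.1937] rot [-0.   -3.14  0.  ] t 25.27
(0.163, 0.175) z 0.1675 [ 0.4664 -0.0156] r 38.2 9325
(0.183, 0.19) z 0.1853 [ 0.4596 -0.016 ] r 33.4 7148
```

View pics/w8.png

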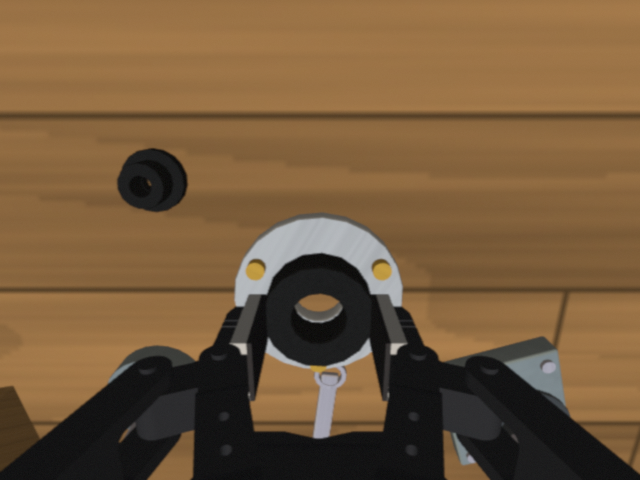

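Mount held well, bore at (318,312). Carrying it to the strut.

```bash
python3 -m crank '{"travel":[[-0.3,0.3,0],[-0.6,0.6,0],[-0.97,0.9,0],[-0.97,0.9,0],[-0.97,0.9,0]],"angular":[[0,0,0],[0,0,0],[0,0,0],[0,0,0],[0,0,0]]}' >/dev/null
python3 -m crank '{"travel":[[-0.3,0.3,0],[-0.6,0.6,0],[-0.97,0.9,0],[-0.97,0.9,0],[-0.97,0.9,0]],"angular":[[0,0,0],[0,0,0],[0,0,0],[0,0,0],[0,0,0]]}' >/dev/null
python3 -m crank '{"travel":[[0,0,0.1],[0,0,0.2],[0,0,0.25],[0,0,0.25],[0,0,0.25]],"angular":[[0,0,0],[0,0,0],[0,0,0],[0,0,0],[0,0,0]]}' >/dev/null
python3 -c "
from w import *
go(.6602,.1637,.1272)"
```

```text
travel [0.008 0.001 0.428] angular [0. 0. 0.] t 27.2 F [ 0.3  0.2 -2.5]
```

```bash
python3 -m crank '{"travel":[[0.007,0,0],[0.007,0,0.1],[0.007,0,0.2],[0.007,0,0.25],[0.007,0,0.25]],"angular":[[0,0,0],[0,0,0],[0,0,0],[0,0,0],[0,0,0]]}' >/dev/null
python3 -c "
from w import *
go(.6602,.1637,.1272)"
```

```text
travel [-0.005  0.002  0.167] angular [-0.    -0.001  0.   ] t 27.82 F [ 0.5 -0.4 -3.2]
```

```bash
python3 -m crank '{"travel":[[-0.003,0,0.05],[-0.003,0,0.1],[-0.003,0,0.15],[-0.003,0,0.16],[-0.003,0,0.16]],"angular":[[0,0,0],[0,0,0],[0,0,0],[0,0,0],[0,0,0]]}' 
python3 -m crank '{"travel":[[0,0,0],[0,0,0],[0,0,0],[0,0,0],[0,0,0]],"angular":[[0,0,0],[0,0,0],[0,0,0],[0,0,0],[0,0,0]]}' 1 >/dev/null
python3 -m crank '{"travel":[[0,0,-0.2],[0,0,-0.5],[0,0,-0.6],[0,0,-0.6],[0,0,-0.6]],"angular":[[0,0,0],[0,0,0],[0,0,0],[0,0,0],[0,0,0]]}' >/dev/null
python3 -c "
from w import *
look(.66,.164,[(.097,.103),(.116,.124)],None,.045);go(.442,-.1505,.186)"
```

```text
time: 28.45
tool_pos: [0.6604, 0.1636, 0.1287]
ee_rot: [0.001, -3.142, 0.0]
wrist_force: [0.7, 0.3, -3.0]
grip_width: 0.487
grasp_force: 61.7
tcp [0.6598 0.1636 0.1879] rot [ 1.00e-03 -3.14e+00  0.00e+00] t 29.7
(0.097, 0.103) z 0.1006 [0.6607 0.1643] r 38.0 6087
(0.116, 0.124) z 0.1186 [0.6607 0.1641] r 23.2 3799
travel [ 2.179 -3.139  0.022] angular [-0.001 -0.002  0.   ] t 29.75 F [ 0.1 -0.3 -1.5]
```

The strut's stack is complete (flange top 100.6, hub top 118.6 mm). Now the buffer.

```bash
python3 -m crank '{"travel":[[0.2,-0.4,0],[0.4,-0.8,0],[0.55,-1,0],[0.55,-1,0],[0.55,-1,0]],"angular":[[0,0,0],[0,0,0],[0,0,0],[0,0,0],[0,0,0]]}' >/dev/null
python3 -m crank '{"travel":[[0.3,-0.4,0],[0.6,-0.8,0],[0.8,-1,0],[0.8,-1,0],[0.8,-1,0]],"angular":[[0,0,0],[0,0,0],[0,0,0],[0,0,0],[0,0,0]]}' >/dev/null
python3 -m crank '{"travel":[[0.3,-0.4,0],[0.6,-0.8,0.2],[0.8,-1.0,0.4],[0.8,-1,0.4],[0.8,-1,0.4]],"angular":[[0,0,0],[0,0,0],[0,0,0],[0,0,0],[0,0,0]]}' >/dev/null
python3 -c "
from w import *
look(.442,-.15,[(.009,.015),(.03,.04)],None,.04);go(.442,-.15,.035)"
```

```text
tcp [ 0.4472 -0.1353  0.149 ] rot [-0.004  3.141  0.   ] t 31.62
(0.009, 0.015) z 0.0115 [ 0.4414 -0.1506] r 25.9 1551
(0.03, 0.04) z 0.0335 [ 0.4415 -0.1506] r 18.1 1760
travel [ 0.054 -0.148  1.141] angular [0.    0.001 0.003] t 31.68 F [ 0.4 -0.8 -0.4]
```

```bash
python3 -m crank '{"travel":[[0.055,-0.1,0.2],[0.055,-0.16,0.4],[0.055,-0.16,0.65],[0.055,-0.16,0.65],[0.055,-0.16,0.65]],"angular":[[0,0,0],[0,0,0],[0,0,0],[0,0,0],[0,0,0]]}' >/dev/null
python3 -c "
from w import *
go(.4417,-.1512,.035)"
```

```text
travel [-0.006  0.008  0.495] angular [-0.     0.001  0.001] t 32.3 F [-0.1 -0.7  1.3]
```

```bash
python3 -m crank '{"travel":[[-0.005,0.008,0.2],[-0.005,0.008,0.4],[-0.005,0.008,0.49],[-0.005,0.008,0.49],[-0.005,0.008,0.49]],"angular":[[0,0,0],[0,0,0],[0,0,0],[0,0,0],[0,0,0]]}' |head -2
python3 -m crank '{"travel":[[0,0,0],[0,0,0],[0,0,0],[0,0,0],[0,0,0]],"angular":[[0,0,0],[0,0,0],[0,0,0],[0,0,0],[0,0,0]]}' 0 40
python3 -m crank '{"travel":[[0,0,-0.2],[0,0,-0.5],[0,0,-0.8],[0,0,-1],[0,0,-1]],"angular":[[0,0,0],[0,0,0],[0,0,0],[0,0,0],[0,0,0]]}' >/dev/null
python3 -m crank '{"travel":[[-0.3,0,-0.2],[-0.6,0,-0.4],[-0.9,0,-0.4],[-0.9,0,-0.4],[-0.9,0,-0.4]],"angular":[[0,0,0],[0,0,0],[0,0,0],[0,0,0],[0,0,0]]}' >/dev/null
python3 -m crank '{"travel":[[-0.3,0,0],[-0.6,-0.1,0],[-0.9,-0.2,0],[-0.9,-0.2,0],[-0.9,-0.2,0]],"angular":[[0,0,0],[0,0,0],[0,0,0],[0,0,0],[0,0,0]]}' >/dev/null
python3 -m crank '{"travel":[[-0.3,0,0],[-0.6,0,0],[-0.9,0,0],[-0.9,0,0],[-0.9,0,0]],"angular":[[0,0,0],[0,0,0],[0,0,0],[0,0,0],[0,0,0]]}'
python3 -c "
from w import *
p,d,s=look(.6475,-.172,[(.02,.03),(.04,.049),(.087,.1)],'w9.png',.05); x,y,z=s['tool_pos']
bore(-.006,.004); bore(-.0025,.004);look(x,y,[(z-.026,z-.02),(z-.004,z+.002)],None,.03)"
```

```text
time: 32.92
tool_pos: [0.4411, -0.1517, 0.0355]
time: 33.55
tool_pos: [0.4407, -0.1516, 0.0353]
ee_rot: [0.0, 3.141, 0.001]
wrist_force: [-2.4, 1.1, 8.5]
grip_width: 0.398
grasp_force: 39.0
time: 36.05
tool_pos: [0.7091, -0.1717, 0.1745]
ee_rot: [-0.0, -3.14, -0.0]
wrist_force: [-0.2, -0.6, -0.9]
grip_width: 0.402
grasp_force: 40.1
tcp [ 0.7091 -0.1717  0.1745] rot [-0.   -3.14 -0.  ] t 36.05
(0.02, 0.03) z 0.0246 [ 0.6474 -0.1718] r 45.0 10591
(0.04, 0.049) z 0.0446 [ 0.6473 -0.1718] r 18.1 2030
(0.087, 0.1) z 0.0889 [ 0.6471 -0.1721] r 5.6 241
bore [-0.001   0.0006] r 7.4 top z rel -0.002
bore [0.0001 0.0007] r 8.7 top z rel -0.0017
tcp [ 0.7096 -0.1718  0.1752] rot [-1.000e-03 -3.141e+00 -0.000e+00] t 36.2
(np.float64(0.14852129098793512), np.float64(0.15452129098793513)) z 0.1511 [ 0.7053 -0.1711] r 25.4 2998
(np.float64(0.17052129098793511), np.float64(0.17652129098793512)) z 0.1731 [ 0.703  -0.1718] r 29.4 5362
```

View pics/w9.png

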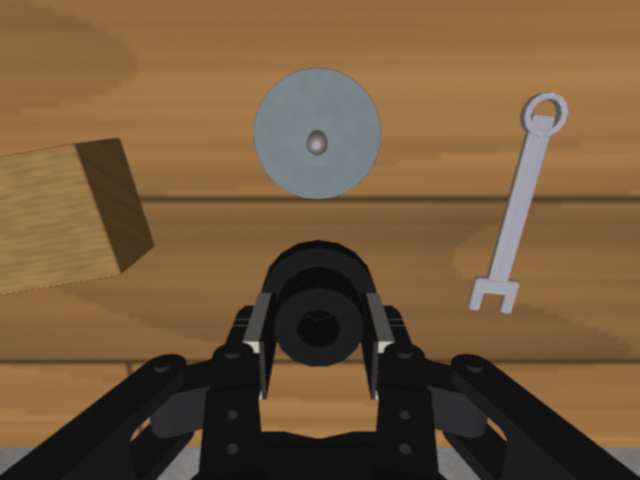

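Damper rod at pixel (317,142), measured (0.6472, -0.1719); buffer bore at (318,327), offset about (-0.4, +0.6) mm. The target TCP is (0.6475, -0.1725).

```bash
python3 -m crank '{"travel":[[0.2,0,0],[0.5,0,0],[0.62,-0.007,0.1],[0.62,-0.007,0.25],[0.62,-0.007,0.25]],"angular":[[0,0,0],[0,0,0],[0,0,0],[0,0,0],[0,0,0]]}' >/dev/null
python3 -m crank '{"travel":[[0,0,0],[0,0,0.05],[0,0,0.1],[0,0,0.1],[0,0,0.1]],"angular":[[0,0,0],[0,0,0],[0,0,0],[0,0,0],[0,0,0]]}' >/dev/null
python3 -c "
from w import *
go(.6475,-.1725,.0807)"
```

```text
travel [ 0.01  -0.002  0.591] angular [-0. -0.  0.] t 37.5 F [-0.3  0.1 -0.5]
```

```bash
python3 -m crank '{"travel":[[0.01,0,0],[0.01,0,0.05],[0.01,0,0.1],[0.01,0,0.15],[0.01,0,0.15]],"angular":[[0,0,0],[0,0,0],[0,0,0],[0,0,0],[0,0,0]]}' >/dev/null
python3 -c "
from w import *
go(.6475,-.1725,.0807)"
```

```text
travel [-0.004 -0.004  0.434] angular [ 0.    -0.001  0.   ] t 38.12 F [ 0.2  0.7 -0.5]
```

```bash
python3 -m crank '{"travel":[[-0.004,-0.004,0.1],[-0.004,-0.004,0.2],[-0.004,-0.004,0.3],[-0.004,-0.004,0.4],[-0.004,-0.004,0.43]],"angular":[[0,0,0],[0,0,0],[0,0,0],[0,0,0],[0,0,0]]}' 
python3 -m crank '{"travel":[[0,0,0],[0,0,0],[0,0,0],[0,0,0],[0,0,0]],"angular":[[0,0,0],[0,0,0],[0,0,0],[0,0,0],[0,0,0]]}' 1 >/dev/null
python3 -m crank '{"travel":[[0,0,-0.2],[0,0,-0.5],[0,0,-0.75],[0,0,-0.75],[0,0,-0.75]],"angular":[[0,0,0],[0,0,0],[0,0,0],[0,0,0],[0,0,0]]}' >/dev/null
python3 -c "
from w import *
look(.6475,-.172,[(.054,.06),(.076,.081),(.087,.1)],None,.04);go(.513,-.346,.155)"
```

```text
time: 38.75
tool_pos: [0.6474, -0.1725, 0.0807]
ee_rot: [0.001, -3.14, -0.0]
wrist_force: [0.2, -0.3, -1.2]
grip_width: 0.4
grasp_force: 40.1
tcp [ 0.6478 -0.1725  0.157 ] rot [-1.000e-03  3.141e+00  0.000e+00] t 40.0
(0.054, 0.06) z 0.0566 [ 0.6481 -0.1717] r 26.1 1869
(0.076, 0.081) z 0.0786 [ 0.6479 -0.1717] r 18.0 2276
(0.087, 0.1) z 0.089 [ 0.6465 -0.172 ] r 5.7 222
travel [ 1.346 -1.735  0.014] angular [ 0.    -0.001  0.   ] t 40.05 F [-0.3 -0.4 -0.7]
```

Buffer seated (neck top 78.6 mm). Last, the washer.

```bash
python3 -m crank '{"travel":[[0.2,-0.3,0],[0.4,-0.6,0],[0.67,-0.86,0],[0.67,-0.86,0],[0.67,-0.86,0]],"angular":[[0,0,0],[0,0,0],[0,0,0],[0,0,0],[0,0,0]]}' >/dev/null
python3 -m crank '{"travel":[[0.2,-0.3,0],[0.4,-0.6,0],[0.67,-0.87,0],[0.67,-0.87,0],[0.67,-0.87,0]],"angular":[[0,0,0],[0,0,0],[0,0,0],[0,0,0],[0,0,0]]}' >/dev/null
python3 -c "
from w import *
look(.513,-.346,[(.003,.009),(.014,.021)],None,.04);go(.513,-.346,.027)"
```

```text
tcp [ 0.5152 -0.3443  0.1564] rot [-3.000e-03  3.141e+00  2.000e-03] t 41.3
(0.003, 0.009) z 0.0056 [ 0.5127 -0.3461] r 22.0 1564
(0.014, 0.021) z 0.0174 [ 0.5126 -0.3462] r 13.0 620
travel [ 0.024 -0.022  1.294] angular [0.001 0.    0.003] t 41.35 F [-0.5  0.2 -0.8]
```

```bash
cat > tip.py <<'E'
from h import *
s=readout.sense(); p,d=cams.grab_frame("wrist"); X=cloud(cams.calibration("wrist"),d,s)-s["tool_pos"]
P=X[(d>0)&(np.abs(X[...,0])<.03)&(np.abs(X[...,1])<.07)&(X[...,2]>-.06)]
print(s["grip_width"],"lowest finger z rel",np.sort(P[:,2])[[0,5,20,100]].round(4))
E
python3 tip.py
python3 -m crank '{"travel":[[0.02,-0.025,0.2],[0.022,-0.025,0.5],[0.022,-0.025,0.8],[0.022,-0.025,0.8],[0.022,-0.025,0.8]],"angular":[[0,0,0],[0,0,0],[0,0,0],[0,0,0],[0,0,0]]}' 0.35 >/dev/null
python3 tip.py
python3 -c "
from w import *
go(.5129,-.3468,.0265)"
```

```text
0.9985213449099553 lowest finger z rel [-0.0017 -0.0014 -0.0009  0.0005]
0.35046085137006666 lowest finger z rel [-0.06   -0.06   -0.06   -0.0598]
travel [0.    0.016 0.516] angular [-0.001  0.002  0.001] t 42.08 F [-0.3 -0.8  0.3]
```

```bash
sed -i 's/>-.06)/>-.04)/' tip.py; python3 tip.py
python3 -m crank '{"travel":[[0,0.016,0.1],[0,0.016,0.2],[0,0.016,0.35],[0,0.016,0.35],[0,0.016,0.35]],"angular":[[0,0,0],[0,0,0],[0,0,0],[0,0,0],[0,0,0]]}' 0.5 >/dev/null
python3 -c "
from w import *
go(.5129,-.3468,.02)"
```

```text
0.34544363128340705 lowest finger z rel [-0.0146 -0.0135 -0.0124 -0.0096]
travel [-0.013 -0.001  0.215] angular [ 0. -0.  0.] t 42.75 F [ 0.5 -0.9  0.3]
```

```bash
python3 -m crank '{"travel":[[-0.01,0,0.1],[-0.01,0,0.2],[-0.01,0,0.21],[-0.01,0,0.21],[-0.01,0,0.21]],"angular":[[0,0,0],[0,0,0],[0,0,0],[0,0,0],[0,0,0]]}' |head -2
python3 -m crank '{"travel":[[0,0,0],[0,0,0],[0,0,0],[0,0,0],[0,0,0]],"angular":[[0,0,0],[0,0,0],[0,0,0],[0,0,0],[0,0,0]]}' 0 50
python3 -m crank '{"travel":[[0,0,-0.2],[0,0,-0.5],[0,0,-0.8],[0,0,-1],[0,0,-1]],"angular":[[0,0,0],[0,0,0],[0,0,0],[0,0,0],[0,0,0]]}' >/dev/null
python3 -m crank '{"travel":[[0,0,-0.2],[0,0,-0.4],[0,0,-0.4],[0,0,-0.4],[0,0,-0.4]],"angular":[[0,0,0],[0,0,0],[0,0,0],[0,0,0],[0,0,0]]}'
python3 -c "
from w import *
bore(-.006,.002);bore(-.0045,.002);s=readout.sense();x,y,z=s['tool_pos'];look(x,y,[(z-.018,z-.011)],'w10.png',.03);go(.6475,-.1725,.16)"
```

```text
time: 43.38
tool_pos: [0.5129, -0.3467, 0.021]
time: 44.0
tool_pos: [0.513, -0.3468, 0.0214]
ee_rot: [-0.0, 3.141, -0.0]
wrist_force: [-1.1, 0.3, 4.9]
grip_width: 0.275
grasp_force: 49.1
time: 45.25
tool_pos: [0.5122, -0.3462, 0.1594]
ee_rot: [0.001, -3.14, -0.002]
wrist_force: [-0.1, -0.0, -1.5]
grip_width: 0.273
grasp_force: 49.4
bore [-0.0016  0.0007] r 7.8 top z rel -0.0038
bore [-0.0012  0.0006] r 8.4 top z rel -0.0035
tcp [ 0.5124 -0.3464  0.1598] rot [ 1.00e-03 -3.14e+00 -1.00e-03] t 45.35
(np.float64(0.14184356146368404), np.float64(0.14884356146368402)) z 0.1441 [ 0.5119 -0.3457] r 22.3 2884
travel [-1.35   1.739  0.   ] angular [ 0.    -0.001  0.   ] t 45.4 F [-0.1 -0.1 -0.5]
```

View pics/w10.png

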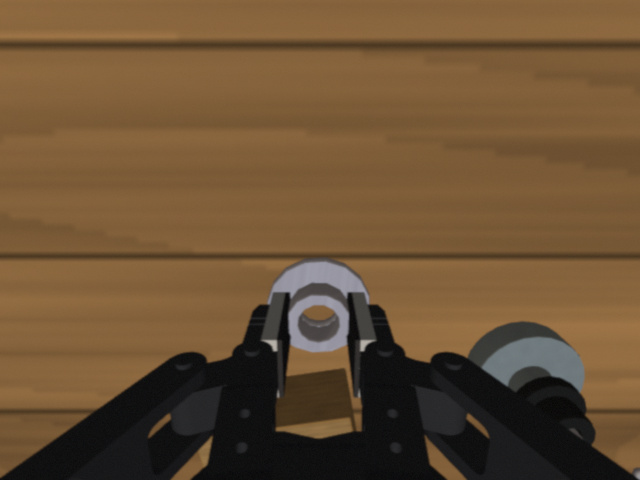

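Washer held level, bore at (318,323), offset about (-0.9, +0.6) mm. The target TCP is (0.648, -0.1726, 0.1007).

```bash
python3 -m crank '{"travel":[[-0.2,0.3,0],[-0.4,0.6,0],[-0.68,0.87,0],[-0.68,0.87,0],[-0.68,0.87,0]],"angular":[[0,0,0],[0,0,0],[0,0,0],[0,0,0],[0,0,0]]}' >/dev/null
python3 -m crank '{"travel":[[-0.2,0.3,0],[-0.4,0.6,0],[-0.68,0.87,0],[-0.68,0.87,0],[-0.68,0.87,0]],"angular":[[0,0,0],[0,0,0],[0,0,0],[0,0,0],[0,0,0]]}' >/dev/null
python3 -m crank '{"travel":[[0,0,0.1],[0,0,0.2],[0,0,0.25],[0,0,0.25],[0,0,0.25]],"angular":[[0,0,0],[0,0,0],[0,0,0],[0,0,0],[0,0,0]]}' >/dev/null
python3 -c "
from w import *
go(.648,-.1726,.1007); bore(-.005,.002)"
```

```text
travel [0.009 0.    0.352] angular [-0.  0.  0.] t 47.27 F [-0.6  0.2 -0.4]
bore [-0.0012  0.0006] r 8.1 top z rel -0.0037
```

```bash
python3 -m crank '{"travel":[[0.007,0,0],[0.007,0,0.1],[0.007,0,0.18],[0.007,0,0.18],[0.007,0,0.18]],"angular":[[0,0,0],[0,0,0],[0,0,0],[0,0,0],[0,0,0]]}' >/dev/null
python3 -c "
from w import *
go(.6481,-.1726,.1007)"
```

```text
travel [-0.001  0.     0.17 ] angular [-0. -0.  0.] t 47.95 F [-0.  -0.4 -1.1]
```

```bash
python3 -m crank '{"travel":[[0,0,0.05],[0,0,0.1],[0,0,0.14],[0,0,0.165],[0,0,0.165]],"angular":[[0,0,0],[0,0,0],[0,0,0],[0,0,0],[0,0,0]]}' 
python3 -m crank '{"travel":[[0,0,0],[0,0,0],[0,0,0],[0,0,0],[0,0,0]],"angular":[[0,0,0],[0,0,0],[0,0,0],[0,0,0],[0,0,0]]}' 0.6 >/dev/null
python3 -m crank '{"travel":[[0,0,-0.2],[0,0,-0.5],[0,0,-0.75],[0,0,-0.75],[0,0,-0.75]],"angular":[[0,0,0],[0,0,0],[0,0,0],[0,0,0],[0,0,0]]}' >/dev/null
python3 -c "
from w import *
look(.6475,-.172,[(.054,.06),(.082,.088),(.094,.1)],'w11.png',.04)
p,d=cams.grab_frame('top');cv2.imwrite('pics/top1.png',p[...,::-1])"
```

```text
time: 48.58
tool_pos: [0.6479, -0.1725, 0.101]
ee_rot: [0.0, -3.141, -0.0]
wrist_force: [-0.6, -0.7, -1.2]
grip_width: 0.271
grasp_force: 49.4
tcp [ 0.6479 -0.1724  0.1765] rot [-1.000e-03  3.141e+00  0.000e+00] t 49.83
(0.054, 0.06) z 0.0565 [ 0.6481 -0.1717] r 25.8 1174
(0.082, 0.088) z 0.0846 [ 0.6474 -0.1718] r 22.1 2400
(0.094, 0.1) z 0.0964 [ 0.6473 -0.1717] r 12.9 917
```

View pics/w11.png

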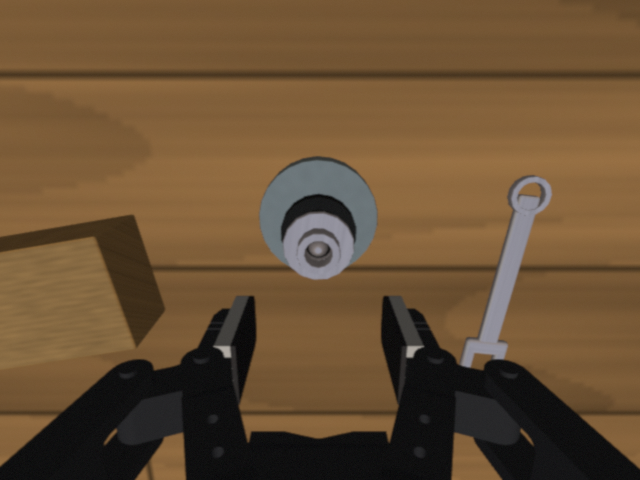

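```bash
python3 -m crank '{"travel":[[0.5,0,-0.2],[1,0,-0.5],[1,0,-0.75],[1,0,-0.75],[1,0,-0.75]],"angular":[[0,0,0],[0,0,0],[0,0,0],[0,0,0],[0,0,0]]}' | head -2
python3 -c "
from h import *
p,d=cams.grab_frame('side');cv2.imwrite('pics/side1.png',p[...,::-1])"
```

```text
time: 50.55
tool_pos: [0.5479, -0.1722, 0.2502]
```

View pics/side1.png

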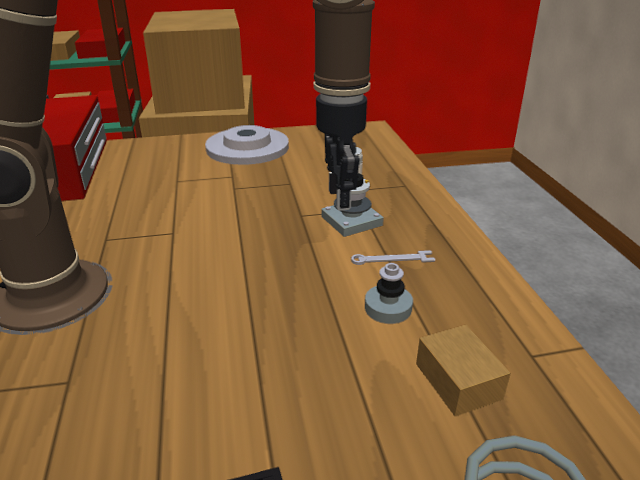

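The washer is down on the buffer (w11: rod inside the bore at (318,250), hub top at 96.4 mm). The side view shows both stacks upright at (350,195) and (390,285), with spanner, can and carton in place. Everything is released, so I'm handing in.

```bash
python3 -c "
from bench import ticket
print(ticket.finish_job())"
```

```text
the job is handed in; nothing more can be done
None
```

I handed the job in at about 50 s: all five pieces measured centred on their rods and at seated height, with the gripper clear. The spanner, can and carton looked unmoved in the last side view; the hand-in returned no verdict.

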